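# Feed a bread ball down each chute

## Task

Two bread balls wait side by side on the ledge of the bench-top diverter. Without picking anything up, push one ball off the front of the ledge so that it rolls down the chute the seesaw gate leans to; when it is in its pan, rock the gate over its pivot by pressing its raised end down, and push the second ball off so that it rolls down the other chute. Finish with one ball at rest in each pan, and leave the tart tin, the shaker and the spatula alone.

Things in the scene. Friction and masses are not known exactly. Their poses are not given: they have to be found in the camera images.
- diverter: stainless bench-top diverter, fixed. Origin on the bench under the middle of the seesaw gate; x axis points from the gate to the ledge (away from the robot, turned up to 17 degrees), y to the left chute, z up. Nothing of it is higher than 150 mm above the bench except the gate's raised end (its wall reaches 180 mm) and a ball on the ledge (179 mm)
- ledge_front (a point): middle of the ledge's front edge, on the deck: level deck 135 mm above the bench, diverter x 58 to 150 mm, y -75 to 75 mm. Two lanes 69 mm wide (middles y = +-36 mm) between ribs 10 mm high; lips 3 mm high, 5 mm wide cross it at x = 63 and 146 mm, balls lie between the lips. Pushed towards -x (under 1 N) a ball rolls over the front lip and drops onto the gate
- left_chute (a point): middle of the left chute's bed (the right one mirrors it), at diverter y = 172 mm, 65 mm high: a fixed channel 113 mm wide from the gate's end (y = 118 mm, 72 mm high) down into the pan (y = 225 mm, 58 mm high). Fixed guards 150 mm high stand at diverter x = 60 mm, |y| from 75 to 140 mm, beside the gate's far edge
- gate_pivot (a point): the gate's pivot, on the diverter's z axis 75 mm above the bench. The gate is a white plastic trough 104 mm wide, 250 mm long along y, open at both ends, with a 34 mm high wall on the robot's side only; its bed's top face is 40 mm above the pivot, so it is top-heavy: it falls to either stop and stays there. Under 1.5 N down on the raised end tips it; past level it falls over by itself
- gate (a joint): tilt of the seesaw gate in rad about the diverter's x axis: +0.26 = left (+y) end raised, right end down, balls go to the right pan; -0.26 = right end raised, left end down, balls go to the left pan. Either may be the start; in the first second it may still be falling to its side
- gate_left_end (a point): point on the trough bed's top face, midway between its long edges, 15 mm inside the trough's left (+y) end: a good spot to press when that end is the raised one. About 143 mm above the bench when raised, about 85 mm when down
- gate_right_end (a point): point on the trough bed's top face, midway between its long edges, 15 mm inside the trough's right (-y) end: a good spot to press when that end is the raised one. About 143 mm above the bench when raised, about 85 mm when down
- ball_a_center (a point): a round ball of baked cheese bread, 44 mm in diameter, 40 g (varies), hard enough to push; it waits on the ledge in the left (+y) lane. This point is its centre, 22 mm above the ledge deck at the start
- ball_b_center (a point): a round ball of baked cheese bread, 44 mm in diameter, 40 g (varies), hard enough to push; it waits on the ledge in the right (-y) lane. This point is its centre, 22 mm above the ledge deck at the start
- left_pan (a point): open aluminium catching pan at the foot of the left chute, fixed; 170 x 170 mm outside, 50 mm high, wall 3 mm. This point is the centre of its inner floor, 3 mm above the bench; it lies at y = + 300 mm of the diverter's frame
- right_pan (a point): open aluminium catching pan at the foot of the right chute, fixed; 170 x 170 mm outside, 50 mm high, wall 3 mm. This point is the centre of its inner floor, 3 mm above the bench; it lies at y = - 300 mm of the diverter's frame
- tart_tin: bystander: loose aluminium tart tin, round, 80 mm across, 32 mm high, standing beyond the left chute; origin under its centre. Leave alone
- shaker: bystander: loose glass jar with steel cap, 56 mm across, 95 mm high, standing beyond the right chute; origin under its centre. Leave alone
- spatula: bystander: loose spatula 200 mm long, lying flat on the bench behind the ledge, along the diverter's y; under 30 mm high; leave alone
Things that resemble listed ones, but are neither listed nor needed, are in the scene too. Leave any orange or pink look-alike of the part that bears ball_b_center alone.

How it is judged:
On the way, in this order (a step that is already met when the one before it is completed fails the run):
1. one ball is in the pan the gate leans to, the other still waits on the ledge (((horizontal distance between ball_a_center and left_pan below 0.095 m and z of ball_a_center in the frame of left_pan below 0.035 m and x of ball_b_center in the frame of diverter above 0.058 m and z of ball_b_center in the frame of diverter above 0.145 m and value of joint gate below -0.2 rad) or (horizontal distance between ball_a_center and right_pan below 0.095 m and z of ball_a_center in the frame of right_pan below 0.035 m and x of ball_b_center in the frame of diverter above 0.058 m and z of ball_b_center in the frame of diverter above 0.145 m and value of joint gate above 0.2 rad) or (horizontal distance between ball_b_center and left_pan below 0.095 m and z of ball_b_center in the frame of left_pan below 0.035 m and x of ball_a_center in the frame of diverter above 0.058 m and z of ball_a_center in the frame of diverter above 0.145 m and value of joint gate below -0.2 rad) or (horizontal distance between ball_b_center and right_pan below 0.095 m and z of ball_b_center in the frame of right_pan below 0.035 m and x of ball_a_center in the frame of diverter above 0.058 m and z of ball_a_center in the frame of diverter above 0.145 m and value of joint gate above 0.2 rad))), for 0.2 s.
2. the gate has been rocked over to the other side, the second ball still on the ledge (((horizontal distance between ball_a_center and left_pan below 0.095 m and z of ball_a_center in the frame of left_pan below 0.035 m and x of ball_b_center in the frame of diverter above 0.058 m and z of ball_b_center in the frame of diverter above 0.145 m and value of joint gate above 0.2 rad) or (horizontal distance between ball_a_center and right_pan below 0.095 m and z of ball_a_center in the frame of right_pan below 0.035 m and x of ball_b_center in the frame of diverter above 0.058 m and z of ball_b_center in the frame of diverter above 0.145 m and value of joint gate below -0.2 rad) or (horizontal distance between ball_b_center and left_pan below 0.095 m and z of ball_b_center in the frame of left_pan below 0.035 m and x of ball_a_center in the frame of diverter above 0.058 m and z of ball_a_center in the frame of diverter above 0.145 m and value of joint gate above 0.2 rad) or (horizontal distance between ball_b_center and right_pan below 0.095 m and z of ball_b_center in the frame of right_pan below 0.035 m and x of ball_a_center in the frame of diverter above 0.058 m and z of ball_a_center in the frame of diverter above 0.145 m and value of joint gate below -0.2 rad))), for 0.2 s.
At the end, for the whole second after the job is handed in: one ball in each pan (centre within 95 mm of the middle of the pan's floor and less than 35 mm above it), both at rest (under 0.06 m/s), the gate resting at a stop (more than 0.2 rad either way) (((horizontal distance between ball_a_center and left_pan below 0.095 m and z of ball_a_center in the frame of left_pan below 0.035 m and horizontal distance between ball_b_center and right_pan below 0.095 m and z of ball_b_center in the frame of right_pan below 0.035 m) or (horizontal distance between ball_a_center and right_pan below 0.095 m and z of ball_a_center in the frame of right_pan below 0.035 m and horizontal distance between ball_b_center and left_pan below 0.095 m and z of ball_b_center in the frame of left_pan below 0.035 m)) and (value of joint gate below -0.2 rad or value of joint gate above 0.2 rad) and linear speed of each of ball_a, ball_b below 0.06 m/s); the robot touches nothing.
It fails at once if a ball is lifted (centre more than 28 mm above where it lies on the ledge) (height (world z) of any of ball_a_center, ball_b_center above 0.185 m).
It fails at once if a bystander is moved more than 30 mm (distance of any of tart_tin, shaker, spatula from where it was at the start of the episode above 0.03 m).
It also fails if it takes over 59 s, if anything falls off the work surface, if the arm or the gripper's body presses on something with over 40 N, if the wrist force passes 120 N, or if a joint passes its speed limit or range.

## Robot

A 7-joint arm with a two-finger parallel gripper is mounted at the origin on the work surface. World frame = base frame: x ahead of the robot, y to its left, z up, the work surface at z = 0. Lengths are in m, angles in rad, forces in N, time in s.
With the tool pointing down it reaches from about 0.4 to 0.85 m from the base axis. Payload 10.4 kg.
Tool frame: the origin (TCP) lies midway between the tips of the shut fingers; the grasp point (between the pads) lies 19 mm behind it; z points along the fingers, x is the direction in which the jaws open and shut, and the axes are right-handed (so a half turn about z gives the same grasp; the last joint's range is limited). The gripper opens to 85 mm and grips with 20 to 120 N. Pads are 22 mm wide; open, the fingers measure 114 mm over their backs; the gripper's body (76 mm by 85 mm) begins 54 mm behind the grasp point. The pads swing forward as they close: fully open they stand 13 mm farther back than shut.
Start: joints at [-1.322, 0.332, -0.065, 1.46, 0.022, 1.35, -0.088], TCP at [0.168, 0.602, 0.231] pointing down, gripper open.
Joint ranges: [-2.6, 2.6], [-0.5, 2.12], [-1.47, 1.34], [0.16, 2.42], [-1.27, 4.41], [0.06, 2.06], [-2.6, 2.6]. Speed limits (rad/s): [2.22, 2.22, 2.79, 2.79, 3.14, 3.14, 3.14].

## Interface

Orientations are given as a unit quaternion [x, y, z, w].
In Python, from workcell import telemetry, eyes, order gives the robot as it stands.
- The arm moves only by the tool servo_tool, never from a script. Its argument "deltas" is a list of rows, each a list of 3 entries, a list of its own where there are three numbers: the shift along the tool's x, y, z in cm, then the turn about the tool's z in rad, then the finger opening in cm, from 0 to 8.54. A call has 1 to 12 rows; each row shifts and turns the pose as measured when the row begins, along the tool's axes as they then stand; what a row does not reach is not made up. A row lasts 1/12 s, in which the tool goes at most 41.7 mm and 7.16 degrees, less where a joint would pass 70% of its speed; a pose out of reach is approached as far as the arm can. A call is refused whole if a number of a shift passes 4.17 or a number of a turn 0.125, either way. A call with a gripper value outside its range is refused whole. The fingers move at their own pace and stop on an object; "force" is the grip in N (left out, the last holds). Time passes only in rows, so rows that do not move let the fingers close. It gives the time, the measured TCP pose, the force and the opening at its end, in the units of the state.
- telemetry.get_obs(): the state, without advancing time (a new reading comes with each control period).
- eyes.camera(name): name is "scene" or "top"; returns (picture, depth): 480x640x3 uint8, blue, green, red; 480x640 float32, m along the optical axis (not along the pixel's ray), 0 where there is no reading.
- eyes.calibration(name): a dict with "fx", "fy", "cx", "cy" (pixels), "rvec" (rotation vector, rad) and "tvec" (3), from world to camera coordinates, as OpenCV has them. Camera axes: x right, y down, z forward; pixel columns grow to the right and rows downward; lengths in m; the calibration is good to about 2 mm. A picture is of the moment at which its call begins. calibration takes no time and is no camera call.
- order.hand_in(): hands the job in, once; it reports no verdict.
The state is a dict: "clock": time; "joint_pos": joint angles; "joint_velocities": joint speeds; "tau": joint torques, N m; "position": TCP position; "ee_rot": TCP orientation; "ft_force": force on the tool from outside, world axes, zero at the start; "torque": the same for the moment, N m; "grip_width": opening from 0.0 (shut) to 1.0 (fully open).
Only numpy, scipy, OpenCV 4.12 (cv2) and the standard library are available. Lean on these libraries where they do the work, as an engineer would, in place of code of your own. Each camera call takes 0.05 s, during which the arm holds its last target. There are 200 camera calls.

## Working session

There is one attempt and no reset: what is moved stays moved. The work goes in short steps, Python scripts to look and compute and a tool call to move; the robot and the scene stay as the last step left them, time stands still between calls to the robot, and variables do not carry over. Pictures are saved under pics/ and viewed, about 8 in all and at most 12, crops included, and the job is handed in when it is done.

Besides the shell and the picture viewer there is one more tool, called after "Emit:" as name(argument=value, ...) on one line, values as JSON. servo_tool: Moves the arm, as the interface text tells. Its arguments: {"type":"object","properties":{"deltas":{"type":"array"},"force":{"type":"number"}},"required":["deltas"]}

```bash
mkdir -p pics
cat > h.py <<'E'
import numpy as np, cv2
from workcell import telemetry, eyes, order
from scipy.spatial.transform import Rotation as R
def cal(n):
    c=eyes.calibration(n); return np.array([[c['fx'],0,c['cx']],[0,c['fy'],c['cy']],[0,0,1.]]),R.from_rotvec(np.ravel(c['rvec'])).as_matrix(),np.ravel(c['tvec'])
def cloud(n,d):
    K,r,t=cal(n); v,u=np.mgrid[:480,:640]
    p=np.stack([(u-K[0,2])/K[0,0]*d,(v-K[1,2])/K[1,1]*d,d],-1)
    return (p-t)@r
def ray(n,u,v,z):
    K,r,t=cal(n); o=-r.T@t; d=r.T@np.linalg.inv(K)@[u,v,1.]; return o+d*(z-o[2])/d[2]
def proj(n,p):
    K,r,t=cal(n); q=K@(r@np.asarray(p)+t); return q[:2]/q[2]
E
python3 - <<'E'
from h import *
for n in('scene','top'):
    p,d=eyes.camera(n); cv2.imwrite(f'pics/{n}0.png',p); np.save(n+'0.npy',d)
    K,r,t=cal(n); print(n,K[0,0],-r.T@t,r[2])
o=telemetry.get_obs(); print({k:np.round(v,3) for k,v in o.items()})
print(R.from_quat(o['ee_rot']).as_matrix().round(3))
E
```

```text
scene 618.0650176152005 [1.2022808  0.40375725 1.09926866] [-0.47899674 -0.29621372 -0.82632897]
top 462.2525151026377 [0.53521139 0.05913518 1.07744018] [ 0.09872796 -0.01692409 -0.99497053]
{'clock': np.float64(0.1), 'joint_pos': array([-1.322,  0.333, -0.065,  1.461,  0.022,  1.35 , -0.088]), 'joint_velocities': array([-0.001, -0.001,  0.   , -0.002, -0.   , -0.   , -0.001]), 'tau': array([ 0.0000e+00, -6.2674e+01,  4.8000e-02, -3.9244e+01,  1.6000e-02,
        7.0000e-03,  0.0000e+00]), 'position': array([0.168, 0.602, 0.231]), 'ee_rot': array([ 0.796,  0.605, -0.   ,  0.   ]), 'ft_force': array([-0.14 ,  0.06 , -0.092]), 'torque': array([ 0.025, -0.009,  0.011]), 'grip_width': np.float64(0.999)}
[[ 0.268  0.963 -0.   ]
 [ 0.963 -0.268 -0.001]
 [-0.001  0.    -1.   ]]
```

View pics/scene0.png

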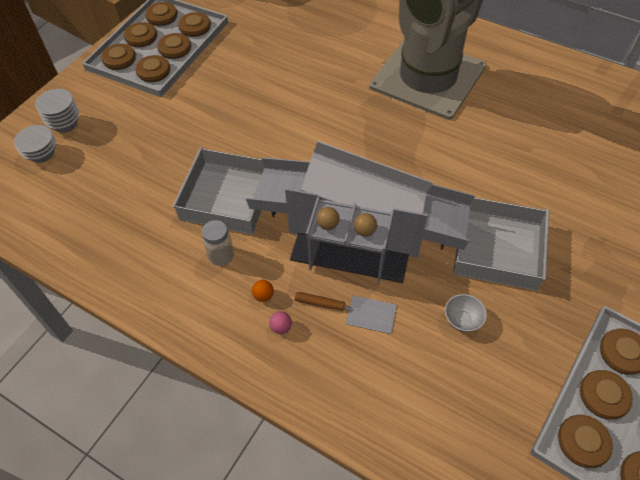

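View pics/top0.png

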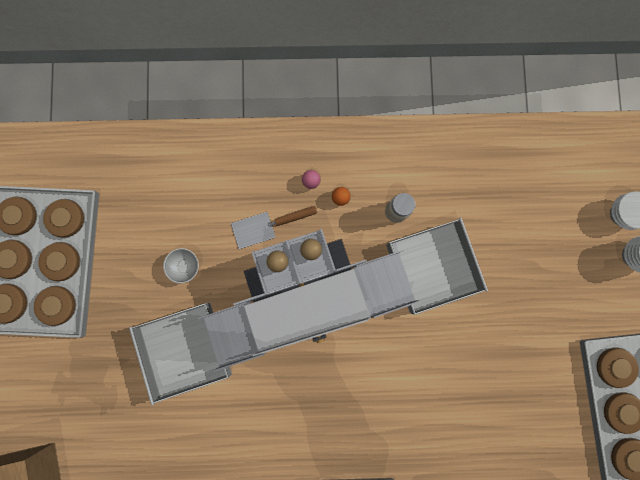

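The scene view shows brown balls on the ledge at (328,218) and (366,225); the top view has them at (312,249) = b and (277,261) = a. The orange (342,196) and pink (312,179) balls lie on the bench and are the look-alikes. Next I measure the balls, gate and diverter yaw.

```bash
cat >> h.py <<'E'
def balls(n,p):
    # brown blobs within the box holding the ledge
    hsv=cv2.cvtColor(p,cv2.COLOR_BGR2HSV); return hsv
E
python3 - <<'E'
from h import *
p,d=eyes.camera('top'); ps,ds=eyes.camera('scene')
C=cloud('top',d)
print('bench z',np.median(C[380:440,250:300,2]))
for (u,v) in[(277,261),(312,249)]:
    hsv=cv2.cvtColor(p,cv2.COLOR_BGR2HSV); m=(hsv[...,1]>70).astype(np.uint8)
    w=np.zeros_like(m); w[v-16:v+17,u-16:u+17]=1; m&=w
    ys,xs=np.nonzero(m); (cx,cy),r=cv2.minEnclosingCircle(np.c_[xs,ys].astype(np.float32))
    print('top ball',cx,cy,r,len(xs),ray('top',cx,cy,.157).round(4),'maxz',C[v-8:v+9,u-8:u+9,2].max())
hs=cv2.cvtColor(ps,cv2.COLOR_BGR2HSV)
for (u,v) in[(328,218),(366,225)]:
    m=(hs[...,1]>70).astype(np.uint8); w=np.zeros_like(m); w[v-15:v+16,u-15:u+16]=1;m&=w
    ys,xs=np.nonzero(m); (cx,cy),r=cv2.minEnclosingCircle(np.c_[xs,ys].astype(np.float32)); print('scene ball',cx,cy,r,ray('scene',cx,cy,.157).round(4))
# pans: point heights; pan walls ~50mm ; gate points
for c in[(390,252),(461,220),(486,291),(412,313),(131,327),(207,305),(229,378),(152,403)]: print(c,ray('top',*c,.05).round(4))
for t in np.linspace(0,1,8):
    u,v=int(252+t*(362-252)),int(328+t*(283-328)); print('gate',u,v,C[v,u].round(3))
big=cv2.resize(p[190:410,120:500],None,fx=2.1,fy=2.1,interpolation=2); cv2.imwrite('pics/c1.png',big)
print(telemetry.get_obs()['clock'])
E
```

```text
bench z -0.00045888730071196255
top ball 272.5869445800781 256.5869445800781 16.386547088623047 373 [0.6028 0.137  0.157 ] maxz 1.0774401808807077
top ball 312.0 241.5576934814453 18.144906997680664 419 [0.6311 0.0578 0.157 ] maxz 0.18260879339068536
scene ball 327.31884765625 217.9202880859375 11.431967735290527 [0.618  0.0614 0.157 ]
scene ball 364.8153381347656 224.2842254638672 11.517318725585938 [0.5955 0.1291 0.157 ]
(390, 252) [ 0.6149 -0.1161  0.05  ]
(461, 220) [ 0.6835 -0.2795  0.05  ]
(486, 291) [ 0.523  -0.3265  0.05  ]
(412, 313) [ 0.4788 -0.1595  0.05  ]
(131, 327) [0.4639 0.4566 0.05  ]
(207, 305) [0.5074 0.2914 0.05  ]
(229, 378) [0.3495 0.244  0.05  ]
(152, 403) [0.3014 0.4092 0.05  ]
gate 252 328 [0.458 0.189 0.084]
gate 267 321 [0.472 0.157 0.088]
gate 283 315 [0.484 0.122 0.103]
gate 299 308 [0.498 0.088 0.11 ]
gate 314 302 [0.51  0.056 0.118]
gate 330 295 [0.524 0.023 0.129]
gate 346 289 [ 0.535 -0.009  0.14 ]
gate 362 283 [ 0.547 -0.049  0.072]
0.2
```

View pics/c1.png

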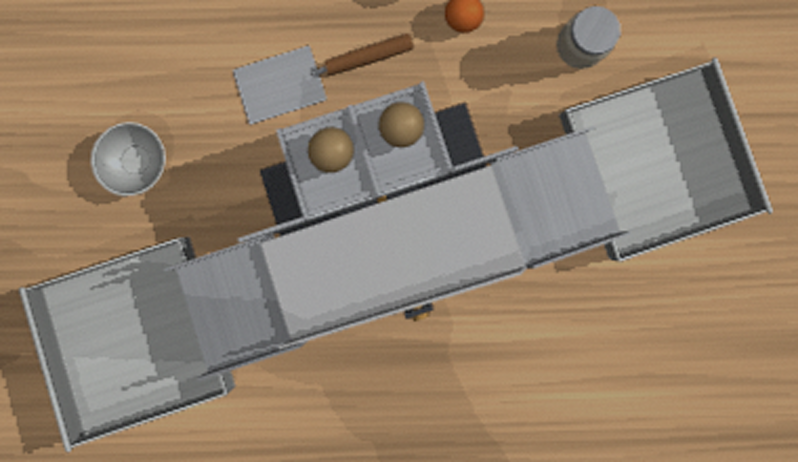

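The crop confirms two brown balls in the ledge lanes at crop (331,149) = a and (401,124) = b. The right gate end is raised at z=0.14, so the gate is at -0.26 and balls go left. The orange ball is on the bench. Pan midpoints put the diverter origin near (0.490, 0.065) with yaw 16.5°, and the 595 mm pan spacing agrees with the stated 600.

The plan is to push a first into the left pan, then press the right end, then push b. I start by turning the tool to line up with the diverter and shutting the fingers.

Emit:
servo_tool(deltas=[[[0, 0, 0], -0.112, 0], [[0, 0, 0], -0.112, 0], [[0, 0, 0], -0.112, 0], [[0, 0, 0], -0.112, 0], [[0, 0, 0], -0.111, 0], [[0, 0, 0], 0, 0], [[0, 0, 0], 0, 0]], force=30)

```text
clock: 0.78
position: [0.1675, 0.601, 0.229]
ee_rot: [0.59, 0.808, -0.002, 0.001]
ft_force: [-0.5, -0.1, 0.3]
grip_width: 0.009
```

```bash
cat >> h.py <<'E'
O=np.array([.4903,.065]); A=np.deg2rad(16.5); X=np.array([np.cos(A),np.sin(A)]); Y=np.array([-X[1],X[0]])
def D(p): q=np.asarray(p)[:2]-O; return np.array([q@X,q@Y])
def W(x,y,z): return np.r_[O+x*X+y*Y,z]
def stat():
    o=telemetry.get_obs(); r=R.from_quat(o['ee_rot']).as_matrix()
    print('t',round(float(o['clock']),2),'tcp div mm',(D(o['position'])*1000).round(1),'z',round(o['position'][2]*1000,1),'yawerr deg',np.rad2deg(np.arctan2(r[1,0],r[0,0])-A-np.pi/2).round(2),'F',o['ft_force'].round(1),'g',o['grip_width'].round(3))
E
python3 - <<'E'
from h import *
stat()
p=cv2.imread('pics/top0.png'); d=np.load('top0.npy')
C=cloud('top',d)
# ledge balls: points above 0.16 away from the gate
q=C.reshape(-1,3); dv=np.array([(q[:,:2]-O)@X,(q[:,:2]-O)@Y]).T
s=(q[:,2]>.160)&(q[:,2]<.19)&(dv[:,0]>.07)&(dv[:,0]<.15)&(abs(dv[:,1])<.08)&(d.ravel()>0)
for sg in(1,-1):
    b=s&(dv[:,1]*sg>0); P=np.c_[dv[b],q[b,2]]
    M=np.c_[2*P,np.ones(len(P))]; c=np.linalg.lstsq(M,(P**2).sum(1),rcond=None)[0]
    print('ball',len(P),c[:3].round(4),'r',np.sqrt(c[3]+c[:3]@c[:3]).round(4))
for u,v in[(277.6,261),(311,249)]: print(D(ray('top',u,v,.157)).round(4))
# deck extent check: points at z~.135
s=(abs(q[:,2]-.135)<.004)&(dv[:,0]>.04)&(dv[:,0]<.17)&(abs(dv[:,1])<.085); print('deck',np.percentile(dv[s],[2,98],axis=0).round(3))
E
```

```text
Traceback (most recent call last):
  File "h.py", line 22, in stat
    print('t',round(float(o['clock']),2),'tcp div mm',(D(o['position'])*1000).round(1),'z',round(o['position'][2]*1000,1),'yawerr deg',np.rad2deg(np.arctan2(r[1,0],r[0,0])-A-np.pi/2).round(2),'F',o['ft_force'].round(1),'g',o['grip_width'].round(3))
                                                                                                                                                                                                                               ^^^^^^^^^^^^^^^^^^^^^
AttributeError: 'float' object has no attribute 'round'
```

```bash
sed -i "s/o\['grip_width'\].round(3)/o['grip_width']/; s/o\['ft_force'\].round(1)/np.round(o['ft_force'],1)/; s/-A-np.pi\/2).round(2)/-A-np.pi\/2)/" h.py
python3 - <<'E'
from h import *
stat()
d=np.load('top0.npy')
C=cloud('top',d)
q=C.reshape(-1,3); dv=np.array([(q[:,:2]-O)@X,(q[:,:2]-O)@Y]).T
s=(q[:,2]>.160)&(q[:,2]<.19)&(dv[:,0]>.07)&(dv[:,0]<.15)&(abs(dv[:,1])<.08)&(d.ravel()>0)
for sg in(1,-1):
    b=s&(dv[:,1]*sg>0); P=np.c_[dv[b],q[b,2]]
    M=np.c_[2*P,np.ones(len(P))]; c=np.linalg.lstsq(M,(P**2).sum(1),rcond=None)[0]
    print('ball',len(P),c[:3].round(4),'r',np.sqrt(c[3]+c[:3]@c[:3]).round(4))
for u,v in[(277.6,261),(311,249)]: print(D(ray('top',u,v,.157)).round(4))
s=(abs(q[:,2]-.135)<.004)&(dv[:,0]>.04)&(dv[:,0]<.17)&(abs(dv[:,1])<.085); print('deck',np.percentile(dv[s],[2,98],axis=0).round(3))
E
```

```text
t 0.78 tcp div mm [-157.3  605.6] z 229.0 yawerr deg 1.2394777123164589 F [-0.5 -0.1  0.3] g 0.008549481045796073
ball 364 [0.1175 0.0309 0.1581] r 0.0206
ball 359 [ 0.1198 -0.0404  0.1576] r 0.0209
[0.1169 0.0302]
[ 0.1194 -0.0405]
deck [[ 0.047 -0.073]
 [ 0.153  0.07 ]]
```

Emit:
servo_tool(deltas=[[[-3.5, 2.0, -0.1], -0.02, 0], [[-3.5, 2.0, -0.1], 0, 0], [[-3.5, 2.0, -0.1], 0, 0], [[-3.5, 2.0, -0.1], 0, 0], [[-3.5, 2.0, -0.1], 0, 0], [[-3.5, 2.0, -0.1], 0, 0], [[-3.5, 2.0, -0.1], 0, 0], [[-3.5, 2.0, -0.1], 0, 0], [[-3.5, 2.0, -0.1], 0, 0], [[-3.5, 2.0, -0.1], 0, 0]])

```text
clock: 1.62
position: [0.466, 0.3271, 0.2376]
ee_rot: [0.591, 0.807, -0.002, -0.002]
ft_force: [0.9, 1.1, 0.2]
grip_width: 0.002
```

```bash
python3 -c "
from h import *
stat()"
```

```text
t 1.62 tcp div mm [ 51.1 258.2] z 237.6 yawerr deg 1.076742531668736 F [0.9 1.1 0.2] g 0.0018807800469470952
```

Emit:
servo_tool(deltas=[[[-3.2, 1.8, 0], 0.02, 0], [[-3.2, 1.8, 0], 0, 0], [[-3.2, 1.8, 0], 0, 0], [[-3.2, 1.8, 0], 0, 0], [[-3.2, 1.8, 0], 0, 0], [[-3.2, 1.8, 0], 0, 0], [[-3.2, 1.8, 0], 0, 0], [[0, 0, 0], 0, 0], [[0, 0, 0], 0, 0]])

```text
clock: 2.37
position: [0.6608, 0.1248, 0.237]
ee_rot: [0.619, 0.786, -0.003, 0.001]
ft_force: [0.0, 0.2, -0.4]
grip_width: -0.0
```

```bash
python3 -c "
from h import *
stat()"
```

```text
t 2.37 tcp div mm [180.5   8.9] z 237.0 yawerr deg -2.955871243504504 F [ 0.   0.2 -0.4] g -4.028034269207212e-05
```

Emit:
servo_tool(deltas=[[[2.0, 0, 0], -0.05, 0], [[0, 0, 0], 0, 0], [[0, 0, 3.0], 0, 0], [[0, 0, 3.0], 0, 0], [[0, 0, 2.0], 0, 0], [[0, 0, 0], 0, 0], [[0, 0, 0], 0, 0]])

```text
clock: 2.95
position: [0.6539, 0.1508, 0.1561]
ee_rot: [0.602, 0.798, -0.001, 0.001]
ft_force: [0.3, 0.0, 1.3]
grip_width: -0.003
```

```bash
python3 -c "
from h import *
stat()"
```

```text
t 2.95 tcp div mm [181.3  35.8] z 156.1 yawerr deg -0.5358704774452229 F [0.3 0.  1.3] g -0.0032336126804360173
```

Emit:
servo_tool(deltas=[[[-0.4, -1.0, 0.2], 0, 0], [[0, -1.0, 0], 0, 0], [[0, -0.8, 0], 0, 0], [[0, -0.8, 0], 0, 0], [[0, -0.8, 0], 0, 0], [[0, -0.8, 0], 0, 0], [[0, -0.8, 0], 0, 0], [[0, -0.8, 0], 0, 0]])

```text
clock: 3.62
position: [0.5961, 0.1354, 0.1701]
ee_rot: [0.601, 0.799, 0.013, 0.009]
ft_force: [4.2, 0.4, 6.0]
grip_width: 0.004
```

```bash
python3 -c "
from h import *
stat(); p,d=eyes.camera('scene'); cv2.imwrite('pics/s2.png',cv2.resize(p[100:300,160:480],None,fx=2,fy=2))"
```

```text
t 3.62 tcp div mm [121.4  37.4] z 170.1 yawerr deg -0.4645866904679651 F [4.2 0.4 6. ] g 0.004232398201974263
```

View pics/s2.png

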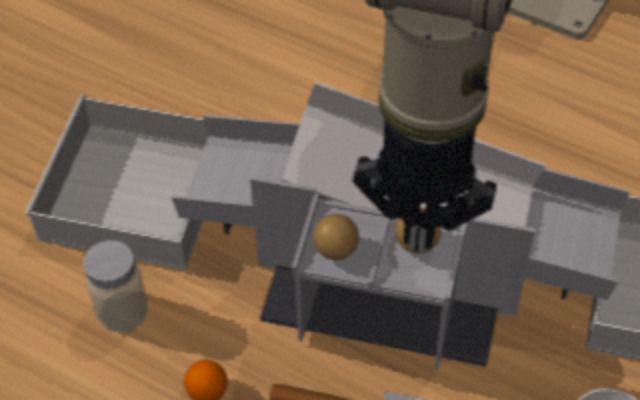

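The tip rode up to z=170 against the ball, pressing above its centre with 4 N. I'll back off, go lower and push again.

Emit:
servo_tool(deltas=[[[-0.3, 2.0, 0], 0, 0], [[-0.3, 2.0, 0], 0, 0], [[0, 1.0, 0], 0, 0], [[0, 0, 0], 0, 0], [[0, 0, 1.2], 0, 0], [[0, 0, 1.2], 0, 0], [[0, 0, 0], 0, 0], [[0, 0, 0], 0, 0]])

```text
clock: 4.33
position: [0.6448, 0.144, 0.152]
ee_rot: [0.602, 0.798, 0.017, 0.011]
ft_force: [0.6, -0.0, 0.6]
grip_width: 0.003
```

```bash
cat > look.py <<'E'
from h import *
stat()
for n in('top','scene'):
    p,d=eyes.camera(n); q=cloud(n,d).reshape(-1,3); hs=cv2.cvtColor(p,cv2.COLOR_BGR2HSV).reshape(-1,3)
    dv=np.array([(q[:,:2]-O)@X,(q[:,:2]-O)@Y]).T
    s=(hs[:,1]>80)&(hs[:,0]<25)&(d.ravel()>0)&(dv[:,0]>-.09)&(dv[:,0]<.155)&(abs(dv[:,1])<.4)&(q[:,2]>.012)&(q[:,2]<.185)
    m=s.reshape(480,640).astype(np.uint8); k,L,st,ce=cv2.connectedComponentsWithStats(m)
    for i in range(1,k):
        if st[i,4]<40: continue
        b=(L.ravel()==i); P=np.c_[dv[b],q[b,2]]
        c=np.linalg.lstsq(np.c_[2*P,np.ones(len(P))],(P**2).sum(1),rcond=None)[0]
        print(n,'blob',st[i,4],ce[i].round(),'fit',(c[:3]*1000).round(1),'r',(1000*np.sqrt(max(0,c[3]+c[:3]@c[:3]))).round(1))
    for nm,y in(('L',.1),('R',-.1)):
        b=(abs(dv[:,0])<.03)&(abs(dv[:,1]-y)<.01)&(q[:,2]<.2)&(d.ravel()>0); print(n,'gate',nm,'z',np.round(np.median(q[b,2]),3) if b.any() else None)
    cv2.imwrite(f'pics/last_{n}.png',p)
E
python3 look.py
```

```text
t 4.33 tcp div mm [170.6  31.8] z 152.0 yawerr deg -0.5124389239221058 F [ 0.6 -0.   0.6] g 0.0029953924809741697
top blob 348 [311. 249.] fit [119.6 -40.3 158.2] r 20.4
top gate L z None
top gate R z 0.142
scene blob 244 [324. 219.] fit [114.9 -38.1 149.7] r 29.4
scene gate L z 0.09
scene gate R z 0.142
```

```bash
python3 -c "
from h import *
p=cv2.imread('pics/last_scene.png'); cv2.imwrite('pics/s3.png',cv2.resize(p[120:300,160:580],None,fx=1.9,fy=1.9))"
```

```text
(no output)
```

View pics/s3.png

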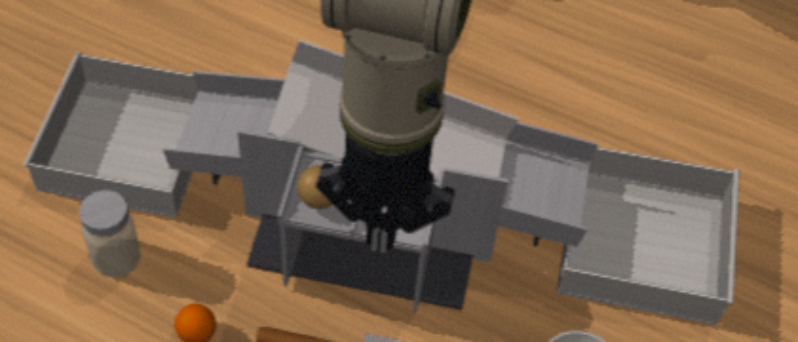

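The pans are still empty and ball a is hidden under the gripper. I'll go lower, to z≈142, and push with checks along the way.

Emit:
servo_tool(deltas=[[[0, 0, 0.6], 0, 0], [[0, 0, 0.4], 0, 0], [[0, -1.0, 0], 0, 0], [[0, -1.0, 0], 0, 0], [[0, -1.0, 0], 0, 0], [[0, -1.0, 0], 0, 0], [[0, -1.0, 0], 0, 0]])

```text
clock: 5.02
position: [0.5965, 0.1304, 0.1384]
ee_rot: [0.602, 0.799, 0.017, 0.011]
ft_force: [-0.2, -0.6, -0.4]
grip_width: 0.002
```

```bash
python3 look.py
```

```text
t 5.02 tcp div mm [120.4  32.5] z 138.4 yawerr deg -0.4845872992737619 F [-0.2 -0.6 -0.4] g 0.001808840264758296
top blob 285 [312. 249.] fit [119.6 -40.4 157.9] r 20.6
top gate L z None
top gate R z 0.142
scene blob 398 [327. 218.] fit [117.6 -39.6 151.5] r 26.6
scene gate L z 0.09
scene gate R z 0.143
```

Emit:
servo_tool(deltas=[[[0, -0.6, -0.4], 0, 0], [[0, -0.8, -0.3], 0, 0], [[0, -0.8, -0.3], 0, 0], [[0, -0.8, -0.2], 0, 0]])

```text
clock: 5.45
position: [0.5708, 0.1231, 0.1528]
ee_rot: [0.601, 0.799, 0.021, 0.014]
ft_force: [-0.3, -0.8, 0.0]
grip_width: 0.002
```

```bash
python3 look.py
```

```text
t 5.45 tcp div mm [93.7 32.9] z 152.8 yawerr deg -0.46876948794759676 F [-0.3 -0.8  0. ] g 0.001881894055609214
top blob 339 [311. 249.] fit [119.5 -40.3 158.4] r 20.5
top gate L z None
top gate R z 0.142
scene blob 400 [327. 218.] fit [117.5 -39.8 151.9] r 26.2
scene gate L z 0.089
scene gate R z 0.142
```

Emit:
servo_tool(deltas=[[[0, -0.8, 0], 0, 0], [[0, -0.8, 0], 0, 0], [[0, -0.6, 0], 0, 0], [[0, 0, 0], 0, 0], [[0, 0, 0], 0, 0], [[0, 0, 0], 0, 0], [[0, 0, 0], 0, 0], [[0, 0, 0], 0, 0], [[0, 0, 0], 0, 0]])

```text
clock: 6.3
position: [0.5457, 0.116, 0.1497]
ee_rot: [0.601, 0.799, 0.02, 0.013]
ft_force: [-0.1, -0.2, -0.2]
grip_width: -0.001
```

```bash
python3 look.py
```

```text
t 6.3 tcp div mm [67.6 33.1] z 149.7 yawerr deg -0.4698500965470488 F [-0.1 -0.2 -0.2] g -0.0009105475992557647
top blob 343 [311. 249.] fit [119.7 -40.3 158. ] r 20.7
top blob 304 [159. 371.] fit [-23.4 358.7  26.6] r 20.3
top gate L z None
top gate R z 0.142
scene blob 393 [327. 218.] fit [117.6 -39.5 152.3] r 26.1
scene blob 347 [531. 238.] fit [-19.7 360.4  27.7] r 19.5
scene gate L z 0.09
scene gate R z 0.143
```

Ball a is at rest in the left pan, about 64 mm from its middle, and b still waits. Next I go up and over to the raised right end.

Emit:
servo_tool(deltas=[[[0, 0, -3.5], 0, 0], [[0, 0, -3.5], 0, 0], [[-3.3, -1.7, 0], 0, 0], [[-3.3, -1.7, 0], 0, 0], [[-3.3, -1.7, 0], 0, 0], [[-3.0, -1.6, 0], 0, 0], [[0, 0, 0], 0, 0], [[0, 0, 0], 0, 0]])

```text
clock: 7.07
position: [0.5132, -0.0318, 0.2197]
ee_rot: [0.6, 0.8, 0.02, 0.014]
ft_force: [-0.5, -0.0, 0.1]
grip_width: 0.001
```

```bash
python3 look.py
```

```text
t 7.07 tcp div mm [ -5.6 -99.3] z 219.7 yawerr deg -0.21760191107244983 F [-0.5 -0.   0.1] g 0.001184104017188984
top blob 342 [311. 249.] fit [119.7 -40.3 158.2] r 20.5
top blob 301 [159. 370.] fit [-23.1 358.4  26.5] r 20.4
top gate L z 0.089
top gate R z 0.141
scene blob 401 [327. 218.] fit [119.  -39.5 153.8] r 24.4
scene blob 344 [531. 238.] fit [-20.1 360.5  27.7] r 19.4
scene gate L z 0.089
scene gate R z 0.142
```

Emit:
servo_tool(deltas=[[[0, 0, 3.0], 0, 0], [[0, 0, 2.5], 0, 0], [[0, 0, 1.0], 0, 0], [[0, 0, 1.0], 0, 0], [[0, 0, 1.0], 0, 0], [[0, 0, 1.0], 0, 0], [[0, 0, 1.0], 0, 0], [[0, 0, 1.0], 0, 0], [[0, 0, 0], 0, 0]])

```text
clock: 7.92
position: [0.5229, -0.0221, 0.1011]
ee_rot: [0.595, 0.803, 0.022, 0.015]
ft_force: [-0.8, -0.4, -0.3]
grip_width: -0.003
```

```bash
python3 look.py
```

```text
t 7.92 tcp div mm [  6.5 -92.8] z 101.1 yawerr deg 0.40204261921323053 F [-0.8 -0.4 -0.3] g -0.002766082029463299
top blob 346 [311. 249.] fit [119.6 -40.1 158.5] r 20.4
top blob 300 [159. 370.] fit [-23.3 358.5  26.2] r 20.5
top gate L z 0.143
top gate R z None
scene blob 400 [327. 218.] fit [118.2 -39.8 153.1] r 25.2
scene blob 341 [531. 238.] fit [-19.6 360.3  28.3] r 19.1
scene gate L z 0.142
scene gate R z 0.149
```

The gate has rocked over, with the left end now at 143 mm. I rise and go behind ball b.

Emit:
servo_tool(deltas=[[[0, 0, -3.5], 0, 0], [[0, 0, -3.5], 0, 0], [[0, 0, -3.5], 0, 0], [[0, 0, -2.0], 0, 0], [[0.9, 3.2, 0], 0, 0], [[1.0, 3.2, 0], 0, 0], [[1.0, 3.2, 0], 0, 0], [[1.0, 3.2, 0], 0, 0], [[1.0, 3.2, 0], 0, 0], [[0.5, 1.5, 0], 0, 0], [[0, 0, 0], 0, 0], [[0, 0, 0], 0, 0]])

```text
clock: 9.02
position: [0.6768, 0.0805, 0.2552]
ee_rot: [0.597, 0.801, 0.029, 0.02]
ft_force: [0.3, -0.3, -0.2]
grip_width: -0.004
```

```bash
python3 look.py
```

```text
t 9.02 tcp div mm [183.2 -38.1] z 255.2 yawerr deg 0.12802535178403612 F [ 0.3 -0.3 -0.2] g -0.003868974936000638
top blob 304 [159. 370.] fit [-23.1 358.7  25.8] r 20.9
top gate L z 0.143
top gate R z 0.087
scene blob 308 [329. 220.] fit [120.3 -39.1 155.8] r 22.6
scene blob 344 [530. 238.] fit [-19.4 360.1  28.3] r 19.2
scene gate L z 0.142
scene gate R z None
```

Emit:
servo_tool(deltas=[[[-0.2, -0.3, 3.0], 0, 0], [[0, -0.2, 3.0], 0, 0], [[0, -0.2, 3.0], 0, 0], [[0, 0, 1.8], 0, 0], [[0, 0, 0], 0, 0], [[0, 0, 0], 0, 0]])

```text
clock: 9.62
position: [0.6753, 0.0721, 0.1494]
ee_rot: [0.6, 0.799, 0.031, 0.023]
ft_force: [0.2, 0.4, 0.9]
grip_width: 0.0
```

```bash
python3 look.py
```

```text
t 9.62 tcp div mm [179.4 -45.7] z 149.4 yawerr deg -0.3083423868322938 F [0.2 0.4 0.9] g 0.00014217995633241754
top blob 301 [159. 370.] fit [-23.1 358.7  26. ] r 20.7
top gate L z 0.143
top gate R z 0.088
scene blob 348 [531. 238.] fit [-20.3 360.5  27.5] r 19.7
scene gate L z 0.142
scene gate R z None
```

Emit:
servo_tool(deltas=[[[0.5, 0, 0.4], 0, 0], [[0, -1.0, 0], 0, 0], [[0, -1.0, 0], 0, 0], [[0, -1.0, 0], 0, 0], [[0, -1.0, 0], 0, 0], [[0, -1.0, 0], 0, 0], [[0, -0.5, 0], 0, 0]])

```text
clock: 10.3
position: [0.6251, 0.0648, 0.1515]
ee_rot: [0.599, 0.799, 0.038, 0.028]
ft_force: [-0.1, 0.5, 0.5]
grip_width: 0.0
```

```bash
python3 look.py
```

```text
t 10.3 tcp div mm [129.2 -38.5] z 151.5 yawerr deg -0.21600207139780858 F [-0.1  0.5  0.5] g 0.0004002623942672499
top blob 300 [159. 370.] fit [-23.2 359.1  25.7] r 20.8
top gate L z 0.142
top gate R z 0.088
scene blob 342 [531. 238.] fit [-19.7 360.4  27.7] r 19.4
scene gate L z 0.142
scene gate R z None
```

Emit:
servo_tool(deltas=[[[0, 0.8, 0], 0, 0], [[0, 0.3, 0.6], 0, 0], [[0, 0, 0.3], 0, 0], [[0, -1.0, 0], 0, 0], [[0, -1.0, 0], 0, 0], [[0, -1.0, -0.1], 0, 0], [[0, -0.8, -0.3], 0, 0], [[0, -0.8, -0.3], 0, 0]])

```text
clock: 11.07
position: [0.6032, 0.0599, 0.1498]
ee_rot: [0.597, 0.8, 0.046, 0.035]
ft_force: [0.7, 0.9, 1.6]
grip_width: 0.003
```

```bash
python3 look.py
```

```text
t 11.07 tcp div mm [106.8 -37. ] z 149.8 yawerr deg -0.019485357601707 F [0.7 0.9 1.6] g 0.0029395971514192616
top blob 303 [159. 370.] fit [-23.3 358.6  25.8] r 20.8
top gate L z 0.142
top gate R z None
scene blob 346 [531. 238.] fit [-19.7 360.5  27.7] r 19.5
scene gate L z 0.142
scene gate R z 0.091
```

Emit:
servo_tool(deltas=[[[0, -0.9, -0.2], 0, 0], [[0, -0.9, -0.1], 0, 0], [[0, -0.9, 0], 0, 0], [[0, -0.9, 0], 0, 0]])

```text
clock: 11.5
position: [0.5621, 0.0477, 0.1446]
ee_rot: [0.598, 0.8, 0.042, 0.032]
ft_force: [0.0, -0.7, 0.2]
grip_width: -0.002
```

```bash
python3 look.py
```

```text
t 11.5 tcp div mm [ 63.9 -37. ] z 144.6 yawerr deg -0.0474593272641666 F [ 0.  -0.7  0.2] g -0.001672875185573455
top blob 301 [159. 370.] fit [-23.4 358.7  25.1] r 21.3
top gate L z 0.142
top gate R z None
scene blob 63 [315. 179.] fit [ -6.9 -88.5 117.4] r 17.4
scene blob 346 [530. 238.] fit [-19.5 360.1  28.4] r 19.2
scene gate L z 0.142
scene gate R z 0.091
```

Ball b is rolling on the gate at y=-88. I rise clear while it settles.

Emit:
servo_tool(deltas=[[[0, 0.5, -2.0], 0, 0], [[0, 0.5, -3.0], 0, 0], [[0, 0.5, -3.0], 0, 0], [[0, 0, -2.0], 0, 0], [[0, 0, 0], 0, 0], [[0, 0, 0], 0, 0], [[0, 0, 0], 0, 0], [[0, 0, 0], 0, 0], [[0, 0, 0], 0, 0], [[0, 0, 0], 0, 0], [[0, 0, 0], 0, 0], [[0, 0, 0], 0, 0]])

```text
clock: 12.6
position: [0.562, 0.0483, 0.2411]
ee_rot: [0.598, 0.8, 0.036, 0.026]
ft_force: [0.2, -0.4, 0.8]
grip_width: -0.002
```

```bash
python3 look.py; python3 look.py; cp pics/last_top.png pics/end_top.png
```

```text
t 12.6 tcp div mm [ 64.  -36.4] z 241.1 yawerr deg -0.08145205501634284 F [ 0.2 -0.4  0.8] g -0.0016923047117633646
top blob 278 [463. 268.] fit [ -16.7 -359.9   27.1] r 20.0
top blob 302 [159. 370.] fit [-23.1 358.5  25.8] r 20.8
top gate L z 0.143
top gate R z None
scene blob 286 [204. 177.] fit [ -15.  -358.6   25.3] r 21.3
scene blob 345 [530. 238.] fit [-19.7 360.3  27.8] r 19.3
scene gate L z 0.142
scene gate R z 0.089
t 12.7 tcp div mm [ 64.1 -36.4] z 241.4 yawerr deg -0.08076790946249963 F [0.8 0.1 0.3] g -0.0007676860570492732
top blob 274 [463. 268.] fit [ -16.6 -359.9   27.1] r 19.8
top blob 298 [159. 370.] fit [-23.2 358.3  26. ] r 20.7
top gate L z 0.142
top gate R z None
scene blob 284 [204. 177.] fit [ -15.  -358.6   24.8] r 21.5
scene blob 347 [531. 238.] fit [-19.3 360.5  28.1] r 19.4
scene gate L z 0.142
scene gate R z 0.089
```

View pics/end_top.png

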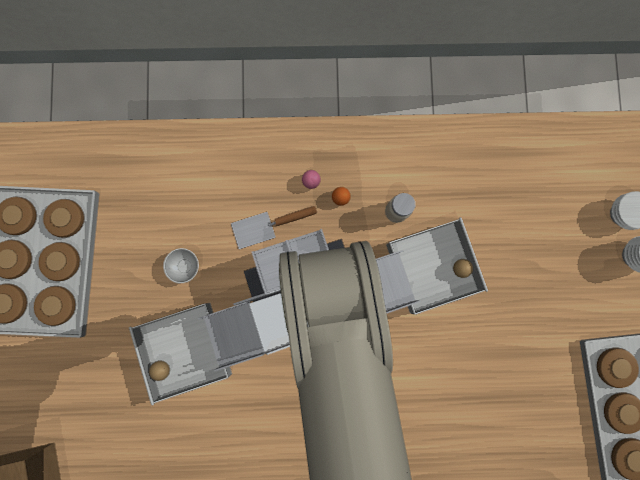

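The top view shows one ball in each pan, at (159,370) and (463,268), both still. The tin (181,265), shaker (403,207) and spatula are where they were. The arm is clear at z=241.

```bash
python3 -c "
from workcell import order
print(order.hand_in())"
```

```text
the job is handed in; nothing more can be done
None
```

The job is done and handed in at about 12.7 s; the interface gave no verdict. I pushed ball a into the left pan, pressed the gate's raised right end down, then pushed ball b into the right pan.

**Last checks, all met:**
- **Balls:** both are still, about 63 mm (a) and 62 mm (b) from their pan middles against a limit of 95 mm. Their centres are about 25 mm above the pan floor.
- **Gate:** it rests at its stop with the left end at 142 mm and the right end at 89 mm.
- **Bystanders and arm:** by eye, the tart tin, shaker and spatula are where they started. The arm is clear at 241 mm, touching nothing.

**Went wrong or disagreed:**
- **First push on ball a:** the fingertip rode up the ball to 170 mm, pressing with about 7 N. I backed off, went lower and pushed again.
- **Push on ball b:** the tip drifted up a little here too, so I lowered it once before the ball went over.
- **Tool tilt:** the tool gained a tilt of about 6° at most from these contacts, and I did not correct it.
- **Ball heights on the ledge:** the scene camera read up to 8 mm lower than the top camera for ball b while the arm hid part of it, so I relied on the top view.

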